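Click the day-colour wheel on to the tub in use

TASK

One lidded food tub stands in the red tape square. With a fingertip, lightly flick the tabs of the day-colour wheel in the direction of its arrow until the tab of that tub's lid colour rests clicked in at the white pointer, and do not run past it. Pinch or lift nothing, leave the tubs and everything else where they stand, and take the hand clear of the unit.

Things in the scene. Friction and masses are not known exactly. Their poses are not given: they have to be found in the camera images.
- unit: day-colour unit, fixed: grey base 50 mm high with a flat star-shaped thumbwheel above it on an upright axis. Origin on the table on the wheel's axis; z up, +x from the axis to the white pointer, -x roughly towards the robot. Base spans x -90 to 120 mm, y -90 to 90 mm. A flat hub cap with a white arrow (anticlockwise seen from above) lies on the wheel, top 107 mm above the table
- pointer_tip (a point): tip of the white pointer: 70 mm from the wheel's axis, 10 to 15 mm above the outer end of the tab under it. It is carried by a post 16 x 30 mm, 123 mm high, at 107 mm from the axis
- wheel_centre (a point): centre of the wheel, on its axis, half-way through its thickness, 90 mm above the table; axes as unit. Wheel 20 mm thick: disc of radius 46 mm with seven coloured radial tabs 12 mm wide reaching to radius 78 mm. The gaps between tabs are open, with 28 mm of free space under the tabs down to the base
- push_gap (a point): point at mid-thickness of the wheel, 68 mm from its axis, exactly opposite the pointer (unit -x). When the wheel rests in a click this is the middle of an open gap between two tabs: a fingertip lowered here and moved about the axis pushes the next tab. Moved by one click (0.898 rad) it is again in mid-gap. Fixed to the unit, does not turn
- daywheel (a joint): wheel angle, rad, growing anticlockwise from above (as the arrow; at push_gap tabs move to unit -y). Clicks 2*pi/7 = 0.898 apart: 0 white at the pointer, 1 click black, 2 orange, 3 yellow, 4 blue, 5 green, 6 red. Starts in one of 0 to 2. About 2.5 N at a tab turns it; past half a click it snaps on, short of that it falls back. Stops 0.35 before white and past red: it cannot go round
- square: square of red tape on the table, 170 mm outside, 1 mm thick, origin at its centre on the table; the tub standing in it is the tub in use
- tub_yellow_mid (a point): middle of the food tub with the yellow lid: loose upright box 106 x 106 mm over the lid, 84 mm tall (with a 2 mm raised panel on the lid); this point is 42 mm above its underside
- tub_blue_mid (a point): middle of the food tub with the blue lid: loose upright box 106 x 106 mm over the lid, 84 mm tall (with a 2 mm raised panel on the lid); this point is 42 mm above its underside
- tub_green_mid (a point): middle of the food tub with the green lid: loose upright box 106 x 106 mm over the lid, 84 mm tall (with a 2 mm raised panel on the lid); this point is 42 mm above its underside
- bowl_mid (a point): middle of a loose steel mixing bowl, 160 mm across and 80 mm high; 40 mm above its underside. Bystander
- oil_mid (a point): middle of a loose amber oil bottle, 72 mm across, 210 mm tall; 105 mm above its underside. Bystander
- sauce_mid (a point): middle of a loose green sauce bottle, 56 mm across, 160 mm tall; 80 mm above its underside. Bystander
- spatula_grip (a point): middle of the handle of a loose spatula lying flat on the table, some 250 mm long, under 30 mm high. Bystander
Not all that is in view belongs to the job. What is shaped like the part that bears tub_green_mid but orange is not meant. What is shaped like the part that bears tub_blue_mid but pink is not meant.

How it is judged:
By the outcome, as a careful person would: the job done as asked, in the order asked, and still so for the second after the job is handed in, with the robot touching nothing.
It also fails if it takes over 64 s, if anything falls off the work surface, if the arm or the gripper's body presses on something with over 40 N, if the wrist force passes 120 N, or if a joint passes its speed limit or range.

ROBOT

A 6-joint arm with a two-finger parallel gripper is mounted at the origin on the work surface. World frame = base frame: x ahead of the robot, y to its left, z up, the work surface at z = 0. Lengths are in mm, angles in degrees, forces in N, time in s.
With the tool pointing down it reaches from about 375 to 825 mm from the base axis. Payload 5.5 kg.
Tool frame: the origin (TCP) lies where the fingers leave the gripper's body, on its centre line; the fingertips stand 73 mm ahead of it and the grasp point (between the pads) lies 54 mm ahead of it; z points along the fingers, y is the direction in which the jaws open and shut (so a half turn about z gives the same grasp; the last joint's range is limited). The gripper opens to 85 mm and grips with 20 to 120 N. Pads are 22 mm wide; open, the fingers measure 114 mm over their backs; the gripper's body (76 mm by 85 mm) begins 54 mm behind the grasp point. The pads swing forward as they close: fully open they stand 13 mm farther back than shut.
Start: joints at [-65.89, 17.962, -2.699, 69.339, 0, 90], TCP at [245.091, -547.655, 303.899] pointing down, gripper open.
Joint ranges: [-152.73, 152.73], [-39.44, 99.34], [-58.76, 71.6], [-118.89, 123.64], [-81.53, 83.1], [-180, 180]. Speed limits (degrees/s): [136.94, 136.94, 172.46, 180, 180, 180].

INTERFACE

Orientations are given as a 3x3 rotation matrix whose columns are the frame's x, y, z axes.
In Python, from workcell import arm gives the robot as it stands.
- The arm moves only by the tool carry_out, never from a script. Its argument "deltas" is a list of rows, each a list of 3 entries, a list of its own where there are three numbers: the turn, a rotation vector about the tool's x, y, z in rad, then the shift along the tool's x, y, z in m, then the opening, from 0 (shut) to 1 (fully open). In form: [[[wx, wy, wz], [tx, ty, tz], gripper], ...]. A call has 1 to 20 rows; each row is the pose to reach, as a shift and turn from the pose measured when the call began, along the tool's axes at that moment; what a row does not reach only later rows make up. A row lasts 1/12 s, in which the tool goes at most 41.7 mm and 7.16 degrees, less where a joint would pass 70% of its speed; a pose out of reach is approached as far as the arm can. A call with a gripper value outside its range is refused whole. The fingers move at their own pace and stop on an object; "squeeze" is the grip in N (left out, the last holds). Time passes only in rows, so rows that repeat a pose let the fingers close. It gives the time, the measured TCP pose, the force and the opening at its end, in the units of the state.
- arm.read_state(): the state, without advancing time (a new reading comes with each control period).
- arm.snapshot(name): name is "side" or "top"; returns a dict with "pixels" (420x560x3 uint8, red, green, blue), "vfov" (degrees; the focal length in pixels is half the picture's height over the tangent of half this angle, whatever the lens; pixels are square), "cx", "cy" (the principal point, pixels), "rvec" (rotation vector, rad) and "tvec" (3), from world to camera coordinates, as OpenCV has them. Camera axes: x right, y down, z forward; pixel columns grow to the right and rows downward; lengths in mm; the calibration is good to about 2 mm. A picture is of the moment at which its call begins. There is no depth.
- arm.sign_off(): hands the job in, once; it reports no verdict.
The state is a dict: "clock": time; "joints": joint angles; "joint_velocities": joint speeds; "effort": joint torques, N m; "ee_pos": TCP position; "tool_rot": TCP orientation; "force": force on the tool from outside, world axes, zero at the start; "ft_torque": the same for the moment, N m; "gripper_width": finger opening in mm.
Only numpy, scipy, OpenCV 4.12 (cv2) and the standard library are available. Lean on these libraries where they do the work, as an engineer would, in place of code of your own. Each camera call takes 0.05 s, during which the arm holds its last target.

## Working session

There is one attempt and no reset: what is moved stays moved. The work goes in short steps, Python scripts to look and compute and a tool call to move; the robot and the scene stay as the last step left them, time stands still between calls to the robot, and variables do not carry over. Pictures are saved under pics/ and viewed, and the job is handed in when it is done.

Besides the shell and the picture viewer there is one more tool, called after "Emit:" as name(argument=value, ...) on one line, values as JSON. carry_out: Moves the arm, as the interface text tells. Its arguments: {"type":"object","properties":{"deltas":{"type":"array","items":{"type":"array"}},"squeeze":{"type":"number"}},"required":["deltas"]}

```bash
mkdir -p pics; ls; python3 - <<'E'
from workcell import arm
import cv2,pickle
d={}
for n in("side","top"):
    s=arm.snapshot(n);d[n]=s
    cv2.imwrite(f"pics/{n}0.png",s["pixels"][:,:,::-1])
    print(n,s["vfov"],s["cx"],s["cy"],s["rvec"],s["tvec"])
pickle.dump(d,open("s0.pkl","wb"))
s=arm.read_state();print(s["clock"],s["ee_pos"],s["tool_rot"],s["force"],s["gripper_width"])
E
```

```text
pics
side 50.87210550166254 282.837955102947 211.45572961798246 [ 0.13494116 -2.6955109   1.45194936] [ 483.09565577   93.43088911 1079.9566344 ]
top 54.92970085674277 280.593493873456 204.0967794563098 [ 2.18244891 -2.17550651  0.09735009] [  -8.640702    515.2404382  1026.06809063]
0.1 [ 244.89592355 -547.28135351  303.0887494 ] [[ 9.12773892e-01  4.08464630e-01 -6.84503856e-04]
 [ 4.08465202e-01 -9.12772732e-01  1.45576736e-03]
 [-3.01669775e-05 -1.60838245e-03 -9.99998706e-01]] [ 0.23976007 -0.74496703  0.13388378] 85.39756621285036
```

View pics/side0.png

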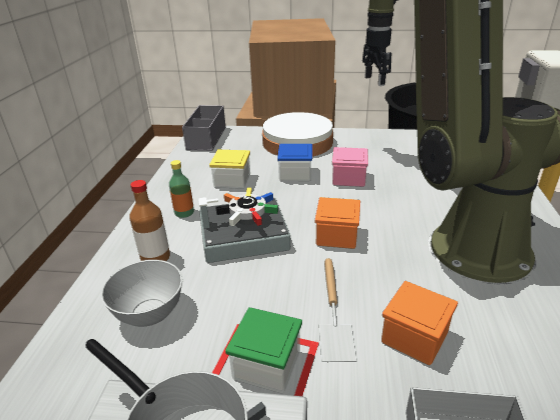

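View pics/top0.png

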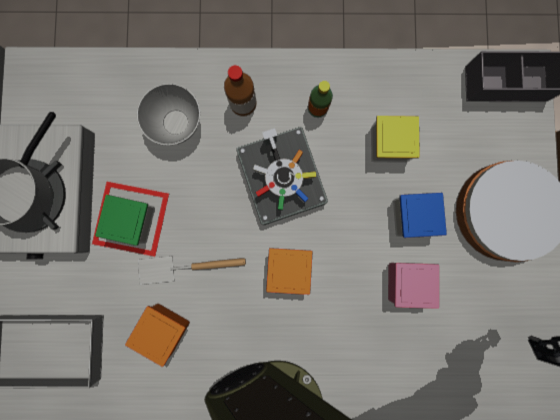

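```bash
cat > h.py <<'E'
import numpy as np,cv2
def cam(s):
    R,_=cv2.Rodrigues(np.array(s["rvec"]));h=s["pixels"].shape[0]
    f=h/2/np.tan(np.radians(s["vfov"])/2);return R,np.array(s["tvec"]).ravel(),f
def ray(s,u,v):
    R,t,f=cam(s);d=R.T@np.array([(u-s["cx"])/f,(v-s["cy"])/f,1]);return -R.T@t,d/np.linalg.norm(d)
def onz(s,u,v,z):
    c,d=ray(s,u,v);return c+d*(z-c[2])/d[2]
def tri(s1,p1,s2,p2):
    c1,d1=ray(s1,*p1);c2,d2=ray(s2,*p2)
    k=np.linalg.lstsq(np.c_[d1,-d2],c2-c1,rcond=None)[0]
    a,b=c1+k[0]*d1,c2+k[1]*d2;return (a+b)/2,np.linalg.norm(a-b)
def proj(s,P):
    R,t,f=cam(s);q=R@np.array(P)+t;return f*q[0]/q[2]+s["cx"],f*q[1]/q[2]+s["cy"]
E
python3 - <<'E'
import pickle,cv2
d=pickle.load(open("s0.pkl","rb"))
for n,(x,y,w,h) in dict(side=(190,175,110,90),top=(230,115,105,115)).items():
    c=d[n]["pixels"][y:y+h,x:x+w,::-1];cv2.imwrite(f"pics/{n}z.png",cv2.resize(c,None,fx=5,fy=5,interpolation=cv2.INTER_NEAREST))
E
```

```text
(no output)
```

View pics/sidez.png

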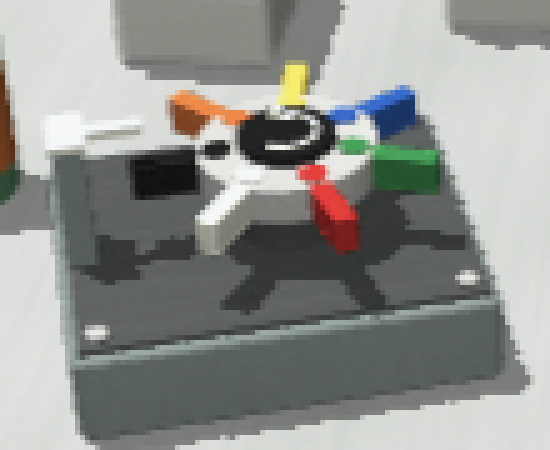

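View pics/topz.png

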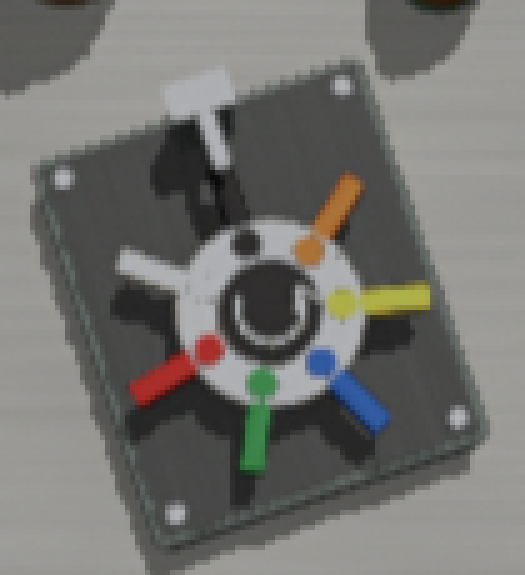

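```bash
cat > m.py <<'E'
import pickle,cv2,numpy as np
from h import *
def cents(s,roi,z):
    x,y,w,h=roi;im=s["pixels"][y:y+h,x:x+w];hsv=cv2.cvtColor(im,cv2.COLOR_RGB2HSV)
    out={}
    for n,lo,hi in [("red",0,5),("orange",8,18),("yellow",25,33),("green",55,75),("blue",105,120)]:
        m=cv2.inRange(hsv,(lo,140,90),(hi,255,255))
        k,l,st,c=cv2.connectedComponentsWithStats(m)
        if k>1:
            # all pixels of that hue
            i=[j for j in range(1,k) if st[j,4]>4]
            if i:
                p=np.argwhere(np.isin(l,i));out[n]=(p[:,1].mean()+x,p[:,0].mean()+y,len(p))
    return out
E
python3 - <<'E'
from m import *
d=pickle.load(open("s0.pkl","rb"));S,T=d["side"],d["top"]
a=cents(T,(230,115,105,115),100);b=cents(S,(210,185,75,45),100)
for n in a:
    P=onz(T,a[n][0],a[n][1],100);print(n,np.round(a[n],1),P.round(1), np.round(tri(T,a[n][:2],S,b[n][:2])[0],1) if n in b else '',)
# screws: bright dots in top crop
g=cv2.cvtColor(T["pixels"],cv2.COLOR_RGB2GRAY).astype(float)
sc=[]
for u,v in [(230+62/5,115+178/5),(230+343/5,115+85/5),(230+458/5,115+417/5),(230+175/5,115+513/5)]:
    u0,v0=int(u),int(v);w=g[v0-4:v0+5,u0-4:u0+5]-110;w[w<0]=0;yy,xx=np.mgrid[v0-4:v0+5,u0-4:u0+5]
    p=((w*xx).sum()/w.sum(),(w*yy).sum()/w.sum());P=onz(T,*p,51);sc.append(P);print(np.round(p,1),P.round(1))
sc=np.array(sc)
print("centre",sc.mean(0),[np.linalg.norm(sc[i]-sc[(i+1)%4]).round(1) for i in range(4)])
ex=(sc[0]-sc[3]+sc[1]-sc[2])[:2];ey=(sc[0]-sc[1]+sc[3]-sc[2])[:2]
print(np.degrees(np.arctan2(ex[1],ex[0])),np.degrees(np.arctan2(-ey[0],ey[1])))
print("screw tri", tri(T,proj(T,sc[0]),S,(190+97/5,175+332/5)),tri(T,proj(T,sc[3]),S,(190+468/5,175+277/5)))
print("hub", onz(T,230+270/5,115+310/5,107), tri(T,(230+270/5,115+310/5),S,(190+286/5,175+133/5)))
print("ptr tip",tri(T,(230+222/5,115+165/5),S,(190+140/5,175+125/5)))
E
```

```text
red [264.1 189.   88. ] [545.  33. 100.] [545.6  33.3  91. ]
orange [295.8 157.9  83. ] [621.2 -43.4 100. ] [623.5 -43.3  96.1]
yellow [306.9 174.7  76. ] [580.2 -70.2 100. ] [580.6 -70.1 100.7]
green [279.8 203.3  26. ] [510.5  -4.9 100. ] [514.8  -4.4 101.5]
blue [300.  193.1  86. ] [535.2 -53.5 100. ] [533.9 -53.9  95.1]
[241.7 149.7] [651.8  92.7  51. ]
[297.7 131.5] [699.8 -50.3  51. ]
[321.2 198. ] [ 528.5 -109.4   51. ]
[264.8 217.4] [479.2  32.8  51. ]
centre [589.81044537  -8.51961784  51.        ] [np.float64(150.9), np.float64(181.2), np.float64(150.5), np.float64(182.7)]
19.082631023377164 18.85224224980863
screw tri (array([649.97069079,  92.13917714,  55.77588542]), np.float64(1.4440981803030017)) (array([479.17158256,  32.73462864,  54.59050914]), np.float64(0.4028213219301033))
hub [573.19313833 -14.70293855 107.        ] (array([574.20036105, -14.68836196, 103.3461572 ]), np.float64(0.8843568742065576))
ptr tip (array([641.27723333,   8.51976763, 119.38944059]), np.float64(0.6960221392935313))
```

```bash
cat > g.py <<'E'
from workcell import arm
import numpy as np
from scipy.spatial.transform import Rotation as Ro
A=np.array([575,-14.]);YAW=19
def st():
    s=arm.read_state();return s,np.array(s["ee_pos"]),np.array(s["tool_rot"])
def goal(th,z,r=68):
    a=np.radians(YAW+180+th);p=np.r_[A+r*np.array([np.cos(a),np.sin(a)]),z]
    y=np.array([-np.cos(a),-np.sin(a),0]);zt=np.array([0,0,-1.]);return p,np.c_[np.cross(y,zt),y,zt]
def show(ths,z,r=68):
    s,p,R=st();print("t",s["clock"],"p",p.round(1),"F",np.round(s["force"],1),"w",round(s["gripper_width"],1),"J",np.round(s["joints"],0))
    for t in ths:
        q,Q=goal(t,z,r);print(t,np.round(Ro.from_matrix(R.T@Q).as_rotvec(),3).tolist(),np.round(R.T@(q-p)/1000,4).tolist())
E
python3 -c "
from g import *
show([-51.4],230)"
```

```text
t 0.1 p [ 244.9 -547.3  303.1] F [ 0.2 -0.7  0.1] w 85.4 J [-66.  18.  -3.  69.  -0.  90.]
-51.4 [-0.002, -0.0, -0.585] [0.4816, -0.4085, 0.0737]
```

Emit:
carry_out(deltas=[[[0,0,-0.05],[0.03,-0.026,0.005],0],[[0,0,-0.1],[0.06,-0.051,0.01],0],[[0,0,-0.13],[0.09,-0.077,0.015],0],[[0,0,-0.16],[0.12,-0.102,0.02],0],[[0,0,-0.19],[0.15,-0.128,0.025],0],[[0,0,-0.22],[0.18,-0.153,0.03],0],[[0,0,-0.25],[0.21,-0.179,0.035],0],[[0,0,-0.3],[0.24,-0.204,0.04],0],[[0,0,-0.35],[0.27,-0.23,0.045],0],[[0,0,-0.38],[0.3,-0.255,0.05],0],[[0,0,-0.42],[0.33,-0.28,0.055],0],[[0,0,-0.46],[0.36,-0.306,0.06],0],[[0,0,-0.5],[0.39,-0.331,0.065],0],[[0,0,-0.53],[0.42,-0.357,0.07],0],[[0,0,-0.56],[0.45,-0.382,0.073],0],[[0,0,-0.585],[0.47,-0.4,0.074],0],[[0,0,-0.585],[0.482,-0.408,0.074],0],[[0,0,-0.585],[0.482,-0.408,0.074],0],[[0,0,-0.585],[0.482,-0.408,0.074],0],[[0,0,-0.585],[0.482,-0.408,0.074],0]], squeeze=20)

```text
clock: 1.77
ee_pos: [517.6, 21.1, 229.6]
tool_rot: [[0.536, 0.844, -0.002], [0.844, -0.536, 0.001], [-0.0, -0.002, -1.0]]
force: [-0.6, 0.4, 0.1]
gripper_width: 0.1
```

```bash
cat > look.py <<'E'
import sys,cv2,numpy as np
from g import *
n=sys.argv[1]
a=arm.snapshot("top")["pixels"][105:245,220:345,::-1];b=arm.snapshot("side")["pixels"][115:270,180:320,::-1]
a=cv2.resize(a,(375,420),interpolation=cv2.INTER_CUBIC);b=cv2.resize(b,(420,420*155//140),interpolation=cv2.INTER_CUBIC)[:420]
cv2.imwrite(f"pics/{n}.png",np.hstack([a,b]))
E
python3 look.py l1; python3 -c "
from g import *
show([-51.4],158)"
```

```text
t 1.8667 p [517.6  20.8 229.8] F [ 0.4  0.  -0.3] w 0.2 J [  2.  12. -21.  58.   0. 125.]
-51.4 [-0.001, -0.0, -0.002] [0.0014, -0.0008, 0.0718]
```

View pics/l1.png

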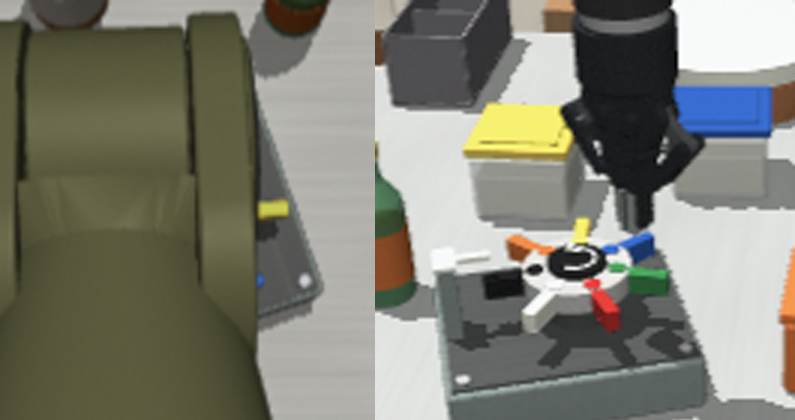

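```bash
python3 -c "
from g import *
from h import *
s=arm.snapshot('side')
for l in (60,73,86): print(l,(np.array(proj(s,[517.6,20.8,229.8-l]))-[180,115])*3+[375,0])
for th in (-51.4,0):
  p,_=goal(th,158-73);print((np.array(proj(s,p))-[180,115])*3+[375,0])"
```

```text
60 [634.79371095 214.1875099 ]
73 [635.56242094 228.63244116]
86 [636.32058808 242.87926018]
[639.35565477 306.08045838]
[657.21799433 267.71337405]
```

Emit:
carry_out(deltas=[[[0,0,0],[0.001,-0.001,0.01],0],[[0,0,0],[0.001,-0.001,0.02],0],[[0,0,0],[0.001,-0.001,0.03],0],[[0,0,0],[0.001,-0.001,0.04],0],[[0,0,0],[0.001,-0.001,0.048],0],[[0,0,0],[0.001,-0.001,0.056],0],[[0,0,0],[0.001,-0.001,0.064],0],[[0,0,0],[0.001,-0.001,0.072],0],[[0,0,0],[0.001,-0.001,0.072],0],[[0,0,0],[0.001,-0.001,0.072],0]])

```text
clock: 2.75
ee_pos: [517.0, 22.3, 157.3]
tool_rot: [[0.537, 0.844, -0.002], [0.844, -0.537, 0.001], [-0.0, -0.002, -1.0]]
force: [-0.0, -0.2, 0.9]
gripper_width: -0.0
```

```bash
python3 look.py l2; python3 -c "
from g import *
show(np.round(np.linspace(-51.4,0,9)[1:],1),158)"
```

```text
t 2.85 p [517.6  22.3 158.2] F [-0.2  0.8 -0.3] w -0.2 J [  2.  15. -26.  48.   0. 125.]
-45.0 [-0.001, -0.001, -0.113] [-0.0075, 0.0003, 0.0002]
-38.6 [-0.001, -0.001, -0.225] [-0.015, 0.0016, 0.0002]
-32.1 [-0.001, -0.001, -0.338] [-0.0224, 0.0038, 0.0002]
-25.7 [-0.001, -0.001, -0.45] [-0.0294, 0.0067, 0.0001]
-19.3 [-0.001, -0.001, -0.562] [-0.0361, 0.0104, 0.0001]
-12.8 [-0.0, -0.001, -0.675] [-0.0424, 0.0148, 0.0001]
-6.4 [-0.0, -0.001, -0.787] [-0.048, 0.0199, 0.0001]
0.0 [-0.0, -0.001, -0.899] [-0.0531, 0.0256, 0.0001]
```

View pics/l2.png

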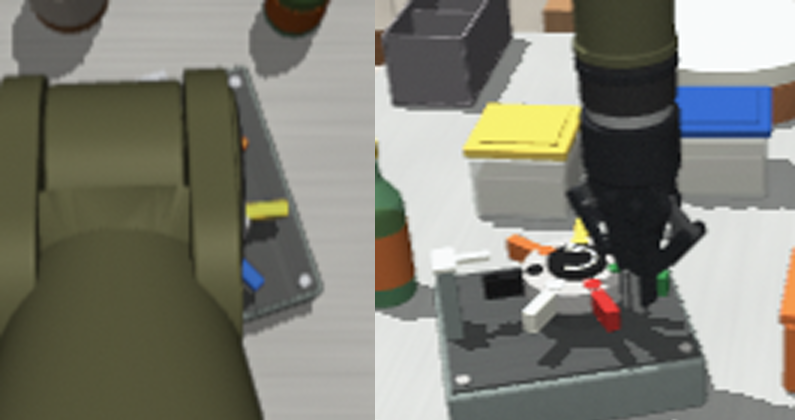

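Fingertip is in the gap between red and green, touching nothing. First click.

Emit:
carry_out(deltas=[[[0,0,-0.056],[-0.0038,0.0001,0],0],[[0,0,-0.113],[-0.0075,0.0003,0],0],[[0,0,-0.17],[-0.0113,0.0009,0],0],[[0,0,-0.225],[-0.015,0.0016,0],0],[[0,0,-0.28],[-0.0187,0.0027,0],0],[[0,0,-0.338],[-0.0224,0.0038,0],0],[[0,0,-0.394],[-0.026,0.0052,0],0],[[0,0,-0.45],[-0.0294,0.0067,0],0],[[0,0,-0.506],[-0.0328,0.0085,0],0],[[0,0,-0.562],[-0.0361,0.0104,0],0],[[0,0,-0.62],[-0.0393,0.0126,0],0],[[0,0,-0.675],[-0.0424,0.0148,0],0],[[0,0,-0.73],[-0.0452,0.0173,0],0],[[0,0,-0.787],[-0.048,0.02,0],0],[[0,0,-0.843],[-0.0506,0.0227,0],0],[[0,0,-0.899],[-0.0531,0.0256,0],0],[[0,0,-0.899],[-0.0531,0.0256,0],0],[[0,0,-0.899],[-0.0531,0.0256,0],0],[[0,0,-0.899],[-0.0531,0.0256,0],0]])

```text
clock: 4.43
ee_pos: [510.9, -36.1, 158.4]
tool_rot: [[-0.325, 0.946, 0.0], [0.946, 0.325, 0.001], [0.001, 0.001, -1.0]]
force: [-0.2, 0.5, -0.4]
gripper_width: 0.3
```

```bash
python3 look.py l3; python3 -c "
from g import *
show(np.round(np.linspace(0,51.4,9)[1:],1),158)"
```

```text
t 4.5333 p [510.8 -36.  158.3] F [0.2 0.7 0.3] w -0.3 J [ -4.  15. -27.  48.   0.  67.]
6.4 [0.0, -0.001, -0.112] [-0.0077, 0.0003, 0.0003]
12.8 [0.001, -0.001, -0.224] [-0.0152, 0.0016, 0.0003]
19.3 [0.001, -0.001, -0.337] [-0.0226, 0.0037, 0.0003]
25.7 [0.001, -0.001, -0.449] [-0.0296, 0.0066, 0.0003]
32.1 [0.001, -0.001, -0.561] [-0.0362, 0.0103, 0.0002]
38.6 [0.001, -0.001, -0.674] [-0.0425, 0.0148, 0.0002]
45.0 [0.001, -0.001, -0.786] [-0.0482, 0.0198, 0.0002]
51.4 [0.001, -0.001, -0.897] [-0.0532, 0.0255, 0.0002]
```

View pics/l3.png

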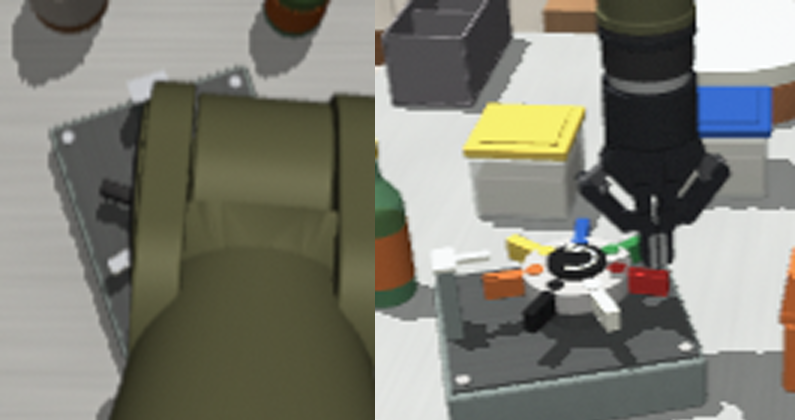

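Exactly one click: orange is now at the pointer (side panel about (500,285)), and the finger is in the gap between red and green. Same deltas again for click two.

Emit:
carry_out(deltas=[[[0,0,-0.056],[-0.0038,0.0001,0],0],[[0,0,-0.113],[-0.0075,0.0003,0],0],[[0,0,-0.17],[-0.0113,0.0009,0],0],[[0,0,-0.225],[-0.015,0.0016,0],0],[[0,0,-0.28],[-0.0187,0.0027,0],0],[[0,0,-0.338],[-0.0224,0.0038,0],0],[[0,0,-0.394],[-0.026,0.0052,0],0],[[0,0,-0.45],[-0.0294,0.0067,0],0],[[0,0,-0.506],[-0.0328,0.0085,0],0],[[0,0,-0.562],[-0.0361,0.0104,0],0],[[0,0,-0.62],[-0.0393,0.0126,0],0],[[0,0,-0.675],[-0.0424,0.0148,0],0],[[0,0,-0.73],[-0.0452,0.0173,0],0],[[0,0,-0.787],[-0.048,0.02,0],0],[[0,0,-0.843],[-0.0506,0.0227,0],0],[[0,0,-0.899],[-0.0531,0.0256,0],0],[[0,0,-0.899],[-0.0531,0.0256,0],0],[[0,0,-0.899],[-0.0531,0.0256,0],0],[[0,0,-0.899],[-0.0531,0.0256,0],0]])

```text
clock: 6.12
ee_pos: [552.0, -77.7, 158.1]
tool_rot: [[-0.942, 0.335, -0.0], [0.335, 0.942, 0.001], [0.001, 0.001, -1.0]]
force: [-0.4, -0.4, 0.5]
gripper_width: 0.2
```

```bash
python3 look.py l4; python3 -c "
from g import *
show([51.4],225)
show([0,-51.4],225)"
```

```text
t 6.2167 p [552.  -77.7 158.2] F [-0.4  0.4 -0.7] w -0.4 J [ -8.  19. -21.  50.   0.  12.]
51.4 [0.001, -0.001, 0.001] [-0.0003, -0.0002, -0.0668]
t 6.2167 p [552.  -77.7 158.2] F [-0.4  0.4 -0.7] w -0.4 J [ -8.  19. -21.  50.   0.  12.]
0 [0.001, -0.001, 0.898] [0.0529, 0.0254, -0.0667]
-51.4 [0.0, -0.001, 1.795] [0.066, 0.0829, -0.0667]
```

View pics/l4.png

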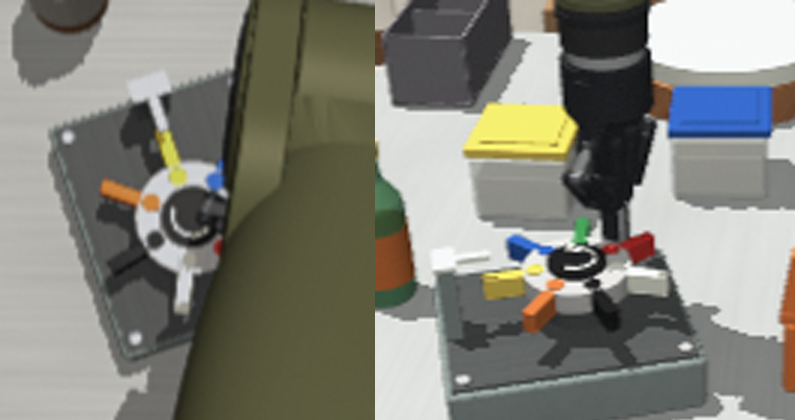

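Two clicks done and yellow is at the pointer (top panel (165,150)). I'll lift and go back for the last two.

Emit:
carry_out(deltas=[[[0,0,0],[0,0,-0.015],0],[[0,0,0],[0,0,-0.035],0],[[0,0,0],[0,0,-0.055],0],[[0,0,0],[0,0,-0.067],0],[[0,0,0.1],[0.006,0.005,-0.067],0],[[0,0,0.22],[0.012,0.01,-0.067],0],[[0,0,0.34],[0.018,0.016,-0.067],0],[[0,0,0.46],[0.024,0.022,-0.067],0],[[0,0,0.58],[0.03,0.028,-0.067],0],[[0,0,0.7],[0.035,0.034,-0.067],0],[[0,0,0.82],[0.04,0.04,-0.067],0],[[0,0,0.94],[0.045,0.046,-0.067],0],[[0,0,1.06],[0.05,0.052,-0.067],0],[[0,0,1.18],[0.054,0.058,-0.067],0],[[0,0,1.3],[0.058,0.064,-0.067],0],[[0,0,1.42],[0.061,0.07,-0.067],0],[[0,0,1.54],[0.063,0.075,-0.067],0],[[0,0,1.66],[0.065,0.08,-0.067],0],[[0,0,1.78],[0.066,0.083,-0.067],0],[[0,0,1.795],[0.066,0.083,-0.067],0]])

```text
clock: 7.88
ee_pos: [517.3, 23.1, 225.3]
tool_rot: [[0.539, 0.843, -0.0], [0.843, -0.539, 0.002], [0.001, -0.001, -1.0]]
force: [-0.1, 0.1, -0.5]
gripper_width: 0.2
```

```bash
python3 look.py l5; python3 -c "
from g import *
show([-51.4],158)"
```

```text
t 7.9833 p [517.4  22.6 225.4] F [-0.4  0.2 -0.1] w 0.1 J [  2.  12. -21.  57.   0. 125.]
-51.4 [-0.001, -0.001, 0.003] [-0.0001, 0.0003, 0.0674]
```

View pics/l5.png

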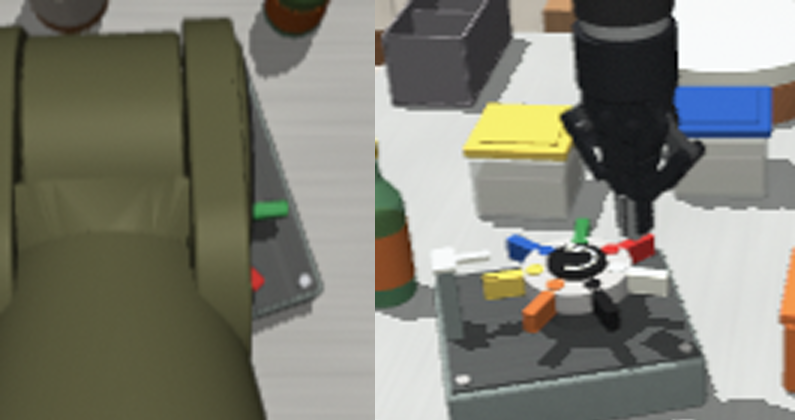

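Yellow is still clicked in, and the finger is above the gap between black and white. I'll lower it.

Emit:
carry_out(deltas=[[[0,0,0],[0,0,0.01],0],[[0,0,0],[0,0,0.02],0],[[0,0,0],[0,0,0.03],0],[[0,0,0],[0,0,0.04],0],[[0,0,0],[0,0,0.048],0],[[0,0,0],[0,0,0.056],0],[[0,0,0],[0,0,0.062],0],[[0,0,0],[0,0,0.067],0],[[0,0,0],[0,0,0.067],0],[[0,0,0],[0,0,0.067],0]])

```text
clock: 8.82
ee_pos: [517.3, 22.6, 158.2]
tool_rot: [[0.534, 0.846, -0.001], [0.846, -0.534, 0.001], [0.001, -0.001, -1.0]]
force: [-0.2, 0.2, 0.2]
gripper_width: -0.2
```

Emit:
carry_out(deltas=[[[0,0,-0.056],[-0.0038,0.0001,0],0],[[0,0,-0.113],[-0.0075,0.0003,0],0],[[0,0,-0.17],[-0.0113,0.0009,0],0],[[0,0,-0.225],[-0.015,0.0016,0],0],[[0,0,-0.28],[-0.0187,0.0027,0],0],[[0,0,-0.338],[-0.0224,0.0038,0],0],[[0,0,-0.394],[-0.026,0.0052,0],0],[[0,0,-0.45],[-0.0294,0.0067,0],0],[[0,0,-0.506],[-0.0328,0.0085,0],0],[[0,0,-0.562],[-0.0361,0.0104,0],0],[[0,0,-0.62],[-0.0393,0.0126,0],0],[[0,0,-0.675],[-0.0424,0.0148,0],0],[[0,0,-0.73],[-0.0452,0.0173,0],0],[[0,0,-0.787],[-0.048,0.02,0],0],[[0,0,-0.843],[-0.0506,0.0227,0],0],[[0,0,-0.899],[-0.0531,0.0256,0],0],[[0,0,-0.899],[-0.0531,0.0256,0],0],[[0,0,-0.899],[-0.0531,0.0256,0],0],[[0,0,-0.899],[-0.0531,0.0256,0],0]])

```text
clock: 10.4
ee_pos: [510.8, -35.8, 158.4]
tool_rot: [[-0.329, 0.944, -0.0], [0.944, 0.329, 0.001], [0.001, 0.0, -1.0]]
force: [0.0, -0.6, -1.0]
gripper_width: 0.2
```

```bash
python3 look.py l6; python3 -c "
from g import *
show([25.7,51.4],158)"
```

```text
t 10.5 p [510.7 -35.8 158.3] F [-0.2  0.8 -0.5] w 0.3 J [ -4.  15. -27.  48.   0.  67.]
25.7 [0.0, -0.001, -0.445] [-0.0299, 0.0065, 0.0002]
51.4 [0.001, -0.001, -0.893] [-0.0536, 0.0253, 0.0002]
```

View pics/l6.png

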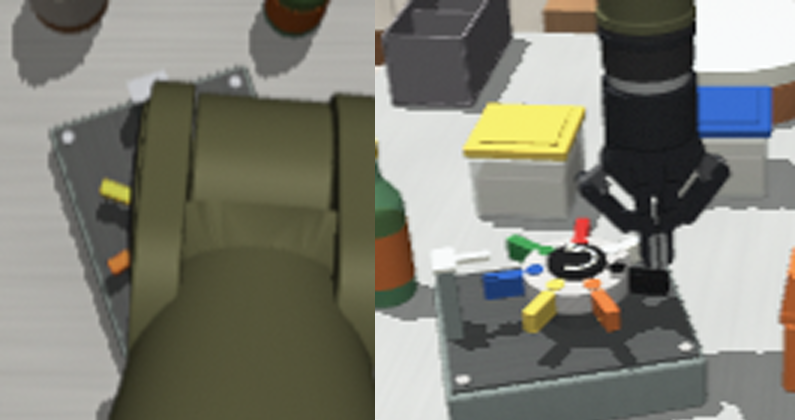

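Blue is at the pointer. One more click.

Emit:
carry_out(deltas=[[[0,0,-0.056],[-0.0038,0.0001,0],0],[[0,0,-0.113],[-0.0075,0.0003,0],0],[[0,0,-0.17],[-0.0113,0.0009,0],0],[[0,0,-0.225],[-0.015,0.0016,0],0],[[0,0,-0.28],[-0.0187,0.0027,0],0],[[0,0,-0.338],[-0.0224,0.0038,0],0],[[0,0,-0.394],[-0.026,0.0052,0],0],[[0,0,-0.45],[-0.0294,0.0067,0],0],[[0,0,-0.506],[-0.0328,0.0085,0],0],[[0,0,-0.562],[-0.0361,0.0104,0],0],[[0,0,-0.62],[-0.0393,0.0126,0],0],[[0,0,-0.675],[-0.0424,0.0148,0],0],[[0,0,-0.73],[-0.0452,0.0173,0],0],[[0,0,-0.787],[-0.048,0.02,0],0],[[0,0,-0.843],[-0.0506,0.0227,0],0],[[0,0,-0.895],[-0.0533,0.0256,0],0],[[0,0,-0.895],[-0.0533,0.0256,0],0],[[0,0,-0.895],[-0.0533,0.0256,0],0],[[0,0,-0.895],[-0.0533,0.0256,0],0]])

```text
clock: 12.08
ee_pos: [552.1, -77.5, 158.1]
tool_rot: [[-0.942, 0.335, -0.001], [0.335, 0.942, 0.001], [0.001, 0.001, -1.0]]
force: [0.8, -0.8, -0.6]
gripper_width: 0.1
```

```bash
python3 look.py l7; python3 -c "
from g import *
s,p,R=st();print(s['clock'],p,s['force']);print(R.T@(np.array([350,-300,290])-p))"
```

```text
12.1833 [552.16498612 -77.497321   158.20131764] [ 0.18052615  0.13860345 -0.38073029]
[ 116.24674704 -277.1730671  -131.94999478]
```

View pics/l7.png

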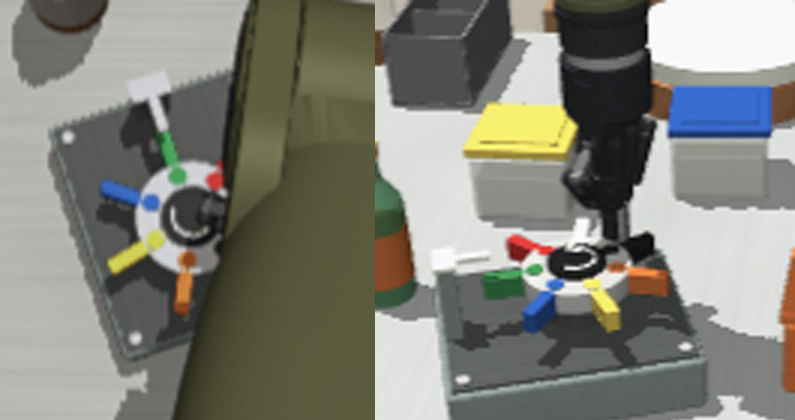

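Green is clicked in under the pointer. I'll lift straight up and then move aside.

Emit:
carry_out(deltas=[[[0,0,0],[0,0,-0.01],0],[[0,0,0],[0,0,-0.03],0],[[0,0,0],[0,0,-0.06],0],[[0,0,0],[0,0,-0.09],0],[[0,0,0],[0,0,-0.12],0],[[0,0,0],[0,0,-0.13],0],[[0,0,0],[0.01,-0.025,-0.13],0],[[0,0,0],[0.02,-0.05,-0.13],0],[[0,0,0],[0.03,-0.075,-0.13],0],[[0,0,0],[0.04,-0.1,-0.13],0],[[0,0,0],[0.05,-0.125,-0.13],0],[[0,0,0],[0.06,-0.15,-0.13],0],[[0,0,0],[0.07,-0.175,-0.13],0],[[0,0,0],[0.08,-0.2,-0.13],0],[[0,0,0],[0.09,-0.225,-0.13],0],[[0,0,0],[0.1,-0.25,-0.13],0],[[0,0,0],[0.11,-0.265,-0.13],0],[[0,0,0],[0.116,-0.277,-0.13],0],[[0,0,0],[0.116,-0.277,-0.13],0],[[0,0,0],[0.116,-0.277,-0.13],0]])

```text
clock: 13.85
ee_pos: [349.9, -300.1, 288.3]
tool_rot: [[-0.942, 0.336, -0.0], [0.336, 0.942, 0.001], [0.001, 0.001, -1.0]]
force: [0.5, 0.1, 0.7]
gripper_width: -0.1
```

```bash
python3 - <<'E'
from m import *
from g import *
d=pickle.load(open("s0.pkl","rb"))
T=arm.snapshot("top");S=arm.snapshot("side")
cv2.imwrite("pics/endtop.png",T["pixels"][:,:,::-1])
for n,s in(("top",T),("side",S)):
    df=np.abs(s["pixels"].astype(int)-d[n]["pixels"]).max(2)>50
    v=np.r_[cv2.cvtColor(s["pixels"],cv2.COLOR_RGB2BGR)];v[df]=(255,0,255);cv2.imwrite(f"pics/diff{n}.png",v)
def gb(s):
    return cents(s,(230,115,105,115),100)
a=gb(T);P=onz(T,*a["green"][:2],100)[:2]-A
print(a["green"],P,np.degrees(np.arctan2(P[1],P[0])))
P=onz(T,*a["yellow"][:2],100)[:2]-A;print(np.degrees(np.arctan2(P[1],P[0]))-2*360/7)
s,p,R=st();print(s["clock"],p,s["force"])
E
```

```text
(np.float64(274.6), np.float64(155.8), 10) [51.11825709 22.14416132] 23.422008198803187
20.131688364890252
13.95 [ 350.62607138 -299.57004255  288.23109895] [ 0.59261624  0.08606626 -0.77548764]
```

View pics/difftop.png

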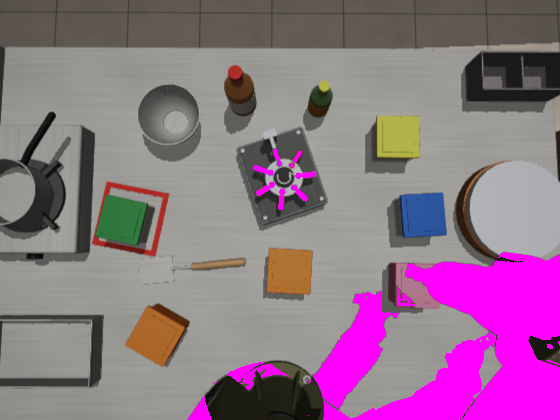

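View pics/diffside.png

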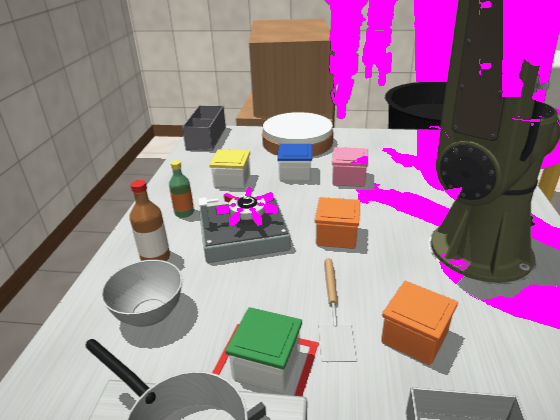

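View pics/endtop.png

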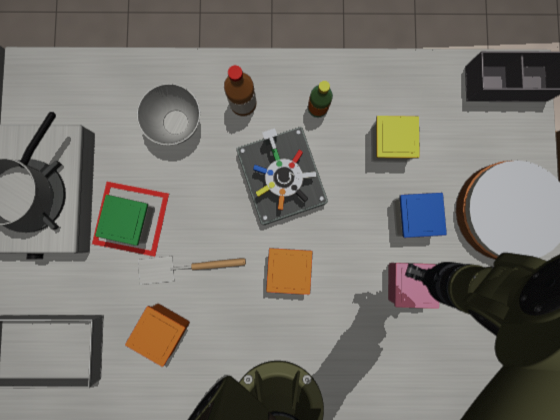

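The final pictures show green at the pointer, between about 20° and 23° against the pointer's 19°. Only the wheel's tabs and the arm with its shadow have changed since the start, and the hand is clear.

```bash
python3 -c "
from workcell import arm
print(arm.sign_off())"
```

```text
the job is handed in; nothing more can be done
None
```

The wheel now rests clicked in with the green tab at the white pointer, matching the green-lidded tub in the red square. The wheel started with black at the pointer. I pushed its tabs four single clicks anticlockwise with the closed fingertip, then lifted the hand straight up and moved it aside. I handed the job in at about 14 s.

- **Clicks:** a picture after each push showed exactly one click: orange, yellow, blue, then green.
- **Wheel angle:** my last measurement put the green tab at about 20° by the yellow tab. By the green tab itself it was 23°, from only 10 pixels, so that figure is coarse. The pointer stands at 19°, and neighbouring clicks are 51° apart.
- **Surroundings:** comparing the first and last pictures, only the tabs changed, apart from the arm and its shadow. The pink-lidded tub could not be fully checked because the arm partly covered it in the top view.
- **Force:** readings at the end of each move stayed around 1 N or less.
- **Pointer height:** I measured the pointer tip at about 119 mm above the table, while the text implies 110 to 115 mm. It did not matter for the pushes.

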